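Turn the capper's pad plate over and complete the row

TASK

One of the three pad plates lies on the blue block on the grey mat with its yellow rubber face down. Stand it on end in the slot of the metal rack and let go of it there, take it again another way, and lay it flat, yellow face up, on the empty green-topped seat of the white tray, so that the three plates make a straight, evenly spaced row. Handle it gently, without letting it topple or drop, and leave the other two plates, the bottles and everything else standing where they are.

Things in the scene. Friction and masses are not known exactly. Their poses are not given: they have to be found in the camera images.
- plate: the plate to turn over: a flat rectangular plate 130 x 56 x 14 mm (along its x, y, z), about 0.2 kg, bare aluminium (8 mm, with two dark screws) on one face and yellow rubber (6 mm) on the other. Origin at its very centre; its +z axis comes out of the bare face, its -z axis out of the yellow face, so at the start (yellow down) +z points up
- mat: fixed grey rubber mat, 160 x 350 x 4 mm (x, y, z), carrying in its middle a fixed blue block 110 x 36 mm whose top is 30 mm above the bench; the plate starts on that block, its long side roughly along the mat's x, overhanging the block by 10 mm all round. Origin: centre of the underside, on the bench. Mat and tray may change sides
- rack: fixed metal rack with one straight slot, open at both ends, in which a plate can stand on end. The slot runs along the rack's x, 24 mm wide (across y) between two walls 80 mm long and 8 mm thick whose tops are 36 mm above the bench; the slot's floor is 8 mm above the bench. The rack's foot is 96 x 90 mm (x, y). Origin: centre of the underside, on the bench
- tray: fixed white tray 160 x 300 mm (x, y), 10 mm thick, with three raised seats 110 x 36 mm (x, y) in a row along its y, centres at y = -100, 0 and +100 mm, their tops 30 mm above the bench. Plates lie on the seats with their long side along the tray's x. Origin: centre of the underside, on the bench
- vacant: the green top (110 x 36 mm) of the empty seat, which is any of the tray's three; fixed. Origin at the centre of the seat's top, 30 mm above the bench; x along the seat's long side
- pad_a: one of the two plates that already lie right, yellow face up, on the tray's other seats; 130 x 56 x 14 mm, origin at its centre, loose
- pad_b: the other plate that already lies right on the tray; like pad_a, loose
- bottle_a: squat brown bottle with a white cap standing on the mat beside the plate, 56 mm across, 110 mm tall, origin at the centre of its base, loose
- jar: small jar with a red lid standing on the mat at the other side of the plate, 56 mm across, 75 mm tall, origin at the centre of its base, loose
- bottle_b: brown glass bottle at the back of the bench, 56 mm across, 190 mm tall, origin at the centre of its base, loose
- bottle_c: green glass bottle at the back of the bench, like bottle_b
- cup: blue plastic bowl at the back of the bench, 68 mm across, 60 mm tall, origin at the centre of its base, loose
- wrench: steel wrench, 160 mm long, lying flat along its x at the back of the bench; loose
Things that resemble listed ones, but are neither listed nor needed, are in the scene too. Leave any brown or orange look-alike of the pad_a alone.

How it is judged:
By the outcome, as a careful person would: the job done as asked, in the order asked, and still so for the second after the job is handed in, with the robot touching nothing.
It also fails if it takes over 64 s, if anything falls off the work surface, if the arm or the gripper's body presses on something with over 40 N, if the wrist force passes 120 N, or if a joint passes its speed limit or range.

ROBOT

A 6-joint arm with a two-finger parallel gripper is mounted at the origin on the work surface. World frame = base frame: x ahead of the robot, y to its left, z up, the work surface at z = 0. Lengths are in mm, angles in rad, forces in N, time in s.
With the tool pointing down it reaches from about 275 to 1000 mm from the base axis. Payload 8.4 kg.
Tool frame: the origin (TCP) lies on the mounting face of the last link; the fingertips stand 173 mm ahead of it and the grasp point (between the pads) lies 155 mm ahead of it; z points along the fingers, y is the line along which they close (so a half turn about z gives the same grasp; the last joint's range is limited). The gripper opens to 85 mm and grips with 20 to 120 N. Pads are 22 mm wide; open, the fingers measure 114 mm over their backs; the gripper's body (76 mm by 85 mm) begins 54 mm behind the grasp point. The pads swing forward as they close: fully open they stand 13 mm farther back than shut.
Start: joints at [-1.317, 0.353, 1.633, -0, 1.155, -0.002], TCP at [158.136, -604.667, 404.681] pointing down, gripper open.
Joint ranges: [-2.63, 2.63], [-0.92, 2.1], [0.06, 2.66], [-1.3, 4.44], [0, 2.69], [-3.02, 3.02]. Speed limits (rad/s): [2.22, 2.22, 2.79, 3.14, 3.14, 3.14].

INTERFACE

Orientations are given as [roll, pitch, yaw] about the fixed x, y, z axes, in that order (R = Rz(yaw) Ry(pitch) Rx(roll)).
In Python, from rig import r gives the robot as it stands.
- The arm moves only by the tool apply_moves, never from a script. Its argument "deltas" is a list of rows, each an object with "claw": the gripper command: -1 is fully open, 1 is shut, values between are in proportion; "delta_pos": the shift along the tool's x, y, z in cm, a list of three; "yaw": the turn about the tool's z in rad. In form: [{"claw": claw, "delta_pos": [tx, ty, tz], "yaw": yaw}, ...]. A call has 1 to 8 rows; each row shifts and turns the commanded pose from where the row before left it, along the tool's axes as they then stand; what a row does not reach is not made up. A row lasts 1/8 s, in which the tool goes at most 62.5 mm and 10.7 degrees, less where a joint would pass 70% of its speed; a pose out of reach is approached as far as the arm can. A call with a gripper value outside its range is refused whole. The fingers move at their own pace and stop on an object; "grip_force" is the grip in N (left out, the last holds). Time passes only in rows, so rows that do not move let the fingers close. It gives the time, the measured TCP pose, the force, the opening and the grip force at its end, in the units of the state.
- r.sense(): the state, without advancing time (a new reading comes with each control period).
- r.grab_frame(name): name is "scene" or "top" or "wrist"; returns a dict with "img" (400x640x3 uint8, blue, green, red), "z_map" (400x640 float32, mm along the optical axis (not along the pixel's ray), 0 where there is no reading), "fx", "fy", "cx", "cy" (pixels), "eye" and "rotation" of the camera in the world; the wrist camera has in their place "T_tool_cam" (4x4, takes a point from camera to tool coordinates, whose origin is the TCP and whose axes are the flange's). Camera axes: x right, y up, looking along -z (the intrinsics and any distortion apply to the point x, -y, -z); pixel columns grow to the right and rows downward; lengths in mm; the calibration is good to about 2 mm. A picture is of the moment at which its call begins: read the wrist's pose just before it.
- r.sign_off(): hands the job in; it is judged then, once.
The state is a dict: "clock": time; "qpos": joint angles; "qvel": joint speeds; "joint_efforts": joint torques, N m; "eef_pos": TCP position; "tcp_rot": TCP orientation; "contact_force": force on the tool from outside, world axes, zero at the start; "wrist_torque": the same for the moment, N m; "opening": opening from 0.0 (shut) to 1.0 (fully open); "grasp_force": force on a finger pad.
Only numpy, scipy, OpenCV 4.12 (cv2) and the standard library are available. Lean on these libraries where they do the work, as an engineer would, in place of code of your own. Each camera call takes 0.05 s, during which the arm holds its last target. There are 200 camera calls.

## Working session

There is one attempt and no reset: what is moved stays moved. The work goes in short steps, Python scripts to look and compute and a tool call to move; the robot and the scene stay as the last step left them, time stands still between calls to the robot, and variables do not carry over. Pictures are saved under pics/ and viewed, at most 10 in all, crops included, and the job is handed in when it is done.

Besides the shell and the picture viewer there is one more tool, called by a JSON object that holds its "fn" and its "kwargs". apply_moves: Moves the arm, as the interface text tells. Its arguments: {"type":"object","properties":{"deltas":{"type":"array"},"grip_force":{"type":"number"}},"required":["deltas"]}

```bash
ls; mkdir -p pics; cat > h.py <<'E'
import numpy as np, cv2
from rig import r
from scipy.spatial.transform import Rotation as R
def cloud(f,T=None):
    h,w=f["z_map"].shape
    u,v=np.meshgrid(np.arange(w),np.arange(h)); z=f["z_map"]
    p=np.stack([(u-f["cx"])/f["fx"]*z,-(v-f["cy"])/f["fy"]*z,-z],-1)
    if T is None: return p@np.array(f["rotation"]).T+np.array(f["eye"])
    return p@T[:3,:3].T+T[:3,3]
def wristT(s,f):
    T=np.eye(4);T[:3,:3]=rot(s["tcp_rot"]);T[:3,3]=s["eef_pos"]
    return T@np.array(f["T_tool_cam"])
def rot(e): return R.from_euler("xyz",e).as_matrix()
E
python3 - <<'E'
from h import *
print(r.sense())
for n in("scene","top"):
    f=r.grab_frame(n); cv2.imwrite(f"pics/{n}0.png",f["img"])
    print({k:v for k,v in f.items() if k not in("img","z_map")})
    np.savez(f"{n}0.npz",**f,pts=cloud(f))
E
```

```text
pics
{'clock': 0.0, 'qpos': array([-1.31740180e+00,  3.53603240e-01,  1.63414326e+00,  1.71794143e-05,
        1.15523586e+00, -2.43418723e-03]), 'qvel': array([ 0.00070364, -0.00166946,  0.00162641,  0.00045856,  0.00028265,
        0.00279684]), 'joint_efforts': array([ 2.81466731e-03, -6.05245185e+01, -3.42061794e+01,  2.62409667e-04,
        9.48574743e-03,  2.33510065e-05]), 'eef_pos': array([ 158.07373348, -604.42132907,  403.98567264]), 'tcp_rot': array([-3.14020299e+00, -1.90903751e-05,  2.55821757e-01]), 'contact_force': array([-0.76040018,  0.25174579, -0.68363869]), 'wrist_torque': array([-0.02846187, -0.03062261,  0.04710381]), 'grasp_force': 0.0, 'opening': 0.9991728457973498}
{'fx': 452.84026734916256, 'fy': 452.84026734916256, 'cx': 327.9829352062915, 'cy': 201.31316078711532, 'eye': array([1366.94914739,  266.80885424, 1394.18783383]), 'rotation': array([0.59004608, 0.00297024, 1.9634194 ])}Traceback (most recent call last):
  File "<stdin>", line 6, in <module>
  File "h.py", line 8, in cloud
    if T is None: return p@np.array(f["rotation"]).T+np.array(f["eye"])
                         ~~~~~~~~~~~~~~~~~~~~~~~~~~~^~~~~~~~~~~~~~~~~~~
ValueError: operands could not be broadcast together with shapes (400,640) (3,)
```

View pics/scene0.png

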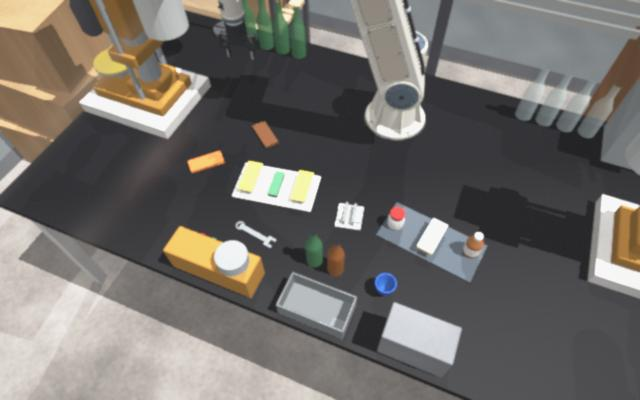

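The scene view shows the tray at (277,186) with its green seat in the middle at (276,184). The rack is at (350,215) and the mat with the plate at (433,236). The brown (265,134) and orange (206,161) look-alikes are off the tray. The rotation is given as Euler angles, so I'll fix the helper.

```bash
sed -i 's/p@np.array(f\["rotation"\]).T/p@rot(f["rotation"]).T/' h.py
python3 - <<'E'
from h import *
for n in("scene","top"):
    f=r.grab_frame(n); cv2.imwrite(f"pics/{n}0.png",f["img"])
    print({k:v for k,v in f.items() if k not in("img","z_map")})
    P=cloud(f); np.savez(f"{n}0.npz",**f,pts=P)
    if n=="scene":
        for u,v in[(276,184),(350,215),(433,236),(250,177),(302,186),(475,250)]: print(u,v,P[v,u].round())
E
```

```text
{'fx': 452.84026734916256, 'fy': 452.84026734916256, 'cx': 327.9829352062915, 'cy': 201.31316078711532, 'eye': array([1366.94914739,  266.80885424, 1394.18783383]), 'rotation': array([0.59004608, 0.00297024, 1.9634194 ])}
276 184 [ 524. -297.   26.]
350 215 [538.   5.  12.]
433 236 [530. 303.  47.]
250 177 [ 546. -390.   49.]
302 186 [ 506. -197.   43.]
475 250 [538. 444.  61.]
{'fx': 494.0799051610912, 'fy': 494.0799051610912, 'cx': 320.2605578090861, 'cy': 198.57475176486508, 'eye': array([ 453.00153552,  -99.39616613, 1611.74203833]), 'rotation': array([ 0.06948729,  0.01806751, -1.56273673])}
```

View pics/top0.png

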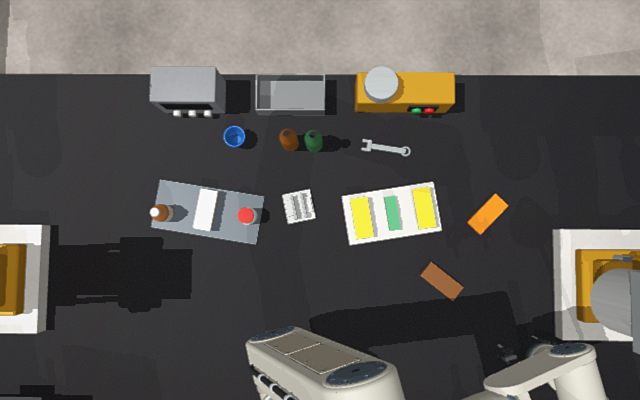

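```bash
cat > meas.py <<'E'
from h import *
def rect(p):
    (c,s,a)=cv2.minAreaRect(p.astype(np.float32))
    if s[0]<s[1]: s=(s[1],s[0]);a+=90
    return np.round(c,1),np.round(s,1),round((a+90)%180-90,1)
E
python3 - <<'E'
from meas import *
for n in("top","scene"):
    d=np.load(n+"0.npz");P=d["pts"];I=cv2.cvtColor(d["img"],cv2.COLOR_BGR2HSV)
    x,y,z=P[...,0],P[...,1],P[...,2]
    print(n,"bench",np.median(z[(x>350)&(x<450)&(y>0)&(y<100)]) )
    def go(name,m):
        m=cv2.morphologyEx(m.astype(np.uint8),cv2.MORPH_OPEN,np.ones((2,2)))
        k,L,S,C=cv2.connectedComponentsWithStats(m)
        for i in range(1,k):
            if S[i,4]>25:
                q=P[L==i]; print(name,S[i,4],*rect(q[:,:2]),"z",np.percentile(q[:,2],[5,50,95]).round(1))
    H,S_,V=I[...,0],I[...,1],I[...,2]
    box=(x>400)&(x<660)
    go("plate",box&(y>240)&(y<340)&(z>36)&(z<60)&(S_<60))
    go("mat",box&(y>100)&(y<480)&(z<12)&(V>70))
    go("rack_all",box&(y>-60)&(y<80)&(z>4)&(V>60))
    go("rack_wall",box&(y>-60)&(y<80)&(z>28)&(z<45))
    go("tray",box&(y>-480)&(y<-100)&(z<20)&(z>3)&(V>120))
    go("yellow",box&(y>-480)&(y<-100)&(H>20)&(H<35)&(S_>120))
    go("green",box&(y>-480)&(y<-100)&(H>50)&(H<90)&(S_>80))
    go("bot/jar",box&(y>100)&(y<480)&(z>60))
E
```

```text
top bench -0.6418911145417496
plate 714 [490.9 115.7] [436.8 131. ] 80.2 z [ 7.8 43.3 49.9]
mat 3941 [499.7 187.3] [580.9 165.2] 81.2 z [-2.6  3.9 11.3]
rack_all 716 [509.  -17.8] [171.3  99.1] 25.5 z [ 0.8 12.  37.8]
rack_wall 61 [540.4 -18.1] [74.4  7.2] 12.4 z [ 6.6 34.1 41.2]
rack_wall 62 [534.4  13.8] [76.   6.4] 12.4 z [ 5.4 33.2 40.5]
tray 2565 [ 510.9 -274.7] [364.9 161.3] -80.4 z [ 1.9  9.9 28.9]
yellow 697 [ 509.5 -265.2] [345.8 127.9] -80.4 z [35.5 43.5 49.3]
yellow 682 [ 493.7 -164.5] [140.8 128.5] -81.5 z [36.1 43.3 49.5]
green 355 [ 498.9 -208.5] [231.1 106.3] -79.7 z [22.6 30.1 36.7]
bot/jar 258 [495.9 182.9] [568.4  54. ] 86.8 z [ 50.5  83.1 116.4]
bot/jar 201 [490.9  40.5] [286.2  45.5] 83.9 z [51.7 78.3 84.5]
scene bench -0.41523533766485343
plate 549 [900.1 272.2] [931.4  65.1] -4.7 z [ 4.4 43.2 48.7]
mat 4878 [885.2 301.1] [963.4 368.9] 0.1 z [-4.2  2.   9.1]
rack_all 496 [929.9 106.6] [926.6  90.5] 14.6 z [ 1.1 12.1 37.3]
rack_wall 46 [536.6 -12.6] [98.3  6. ] 10.7 z [ 1.4 28.2 41. ]
rack_wall 44 [530.3  19. ] [95.3  6.6] 11.6 z [ 6.7 28.8 38.2]
tray 1593 [ 928.5 -111.6] [1111.4  326.7] 24.4 z [ 2.2  9.8 35.2]
green 182 [932.7 -38.4] [1060.    57.1] 32.0 z [16.2 29.6 36.7]
bot/jar 169 [905.9 202.1] [929.9  48.6] 5.0 z [47.5 77.4 81.7]
bot/jar 242 [493.7 453.2] [114.2  47.4] -31.7 z [  5.3  83.6 115.2]
```

```bash
cat >> meas.py <<'E'
def onplane(f,m,z0):
    v,u=np.nonzero(m); Rm=rot(f["rotation"]);
    d=np.stack([(u-f["cx"])/f["fx"],-(v-f["cy"])/f["fy"],-np.ones(len(u))],-1)@Rm.T
    t=(z0-f["eye"][2])/d[:,2]; return (f["eye"]+d*t[:,None])[:,:2]
def biggest(m,f,z0,name,amin=25):
    m=cv2.morphologyEx(m.astype(np.uint8),cv2.MORPH_OPEN,np.ones((2,2)))
    k,L,S,C=cv2.connectedComponentsWithStats(m)
    for i in range(1,k):
        if S[i,4]>amin:
            q=onplane(f,L==i,z0); mu=q.mean(0)
            w,V=np.linalg.eigh(np.cov((q-mu).T)); a=np.degrees(np.arctan2(V[1,1],V[0,1]))
            print(name,S[i,4],*rect(q),"| mean",mu.round(1),"pca",round((a+90)%180-90,1),np.sqrt(12*w).round(1))
E
python3 - <<'E'
from meas import *
for n in("top","scene"):
    d=np.load(n+"0.npz");f={k:d[k] for k in d};P=d["pts"];I=cv2.cvtColor(d["img"],cv2.COLOR_BGR2HSV)
    x,y,z=P[...,0],P[...,1],P[...,2]; H,S,V=[I[...,i] for i in range(3)]
    print(n); box=(x>380)&(x<680)
    biggest(box&(y>240)&(y<360)&(S<45)&(V>150),f,44,"plate")
    biggest(box&(y>100)&(y<480)&(V>70)&(z<60),f,4,"mat",500)
    biggest(box&(y>-60)&(y<80)&(z>26)&(z<48),f,36,"wall")
    biggest(box&(y>-60)&(y<80)&(V>60),f,8,"rack")
    biggest(box&(y>-480)&(y<-100)&(V>60),f,10,"tray",500)
    biggest(box&(y>-480)&(y<-100)&(H>20)&(H<35)&(S>120),f,44,"yellow")
    biggest(box&(y>-480)&(y<-100)&(H>50)&(H<90)&(S>80),f,30,"green")
    biggest(box&(y>100)&(y<480)&(z>60),f,75,"tall")
E
```

```text
top
plate 1348 [515.3 287.5] [170.6 115.3] 1.2 | mean [513.1 298.1] pca 15.0 [ 98.9 166.4]
mat 4903 [517.1 297.6] [353.6 164.5] 81.1 | mean [517.2 294.3] pca 78.4 [168.5 336. ]
wall 64 [540.  -18.2] [76.   8.2] 11.9 | mean [540.7 -18.3] pca 12.1 [ 8.4 79.8]
wall 64 [533.6  12.7] [76.1  8.2] 12.6 | mean [534.   12.9] pca 12.5 [ 8.4 79.1]
rack 932 [536.4  -1.4] [102.2  97.4] 12.3 | mean [536.4  -1.5] pca 12.6 [ 96.9 102.2]
tray 4861 [ 516.3 -302. ] [307.5 165.9] -80.6 | mean [ 515.9 -302. ] pca -80.4 [165.8 307.3]
yellow 697 [ 532.8 -401.4] [127.2  54.6] 9.1 | mean [ 532.5 -401.4] pca 9.3 [ 54.8 127.2]
yellow 682 [ 499.9 -204.3] [127.3  54.1] 9.1 | mean [ 500.1 -204.5] pca 9.3 [ 53.9 127.2]
green 355 [ 516.2 -302.5] [106.   34.5] 9.9 | mean [ 516.1 -302.6] pca 9.6 [ 34.2 106.8]
tall 258 [510.3 428.2] [54.9 53.9] -44.0 | mean [510.  428.8] pca 83.6 [48.7 50.5]
tall 201 [503.7 158.9] [47.1 43.7] -89.6 | mean [503.7 158.9] pca 76.5 [42.2 45. ]
scene
plate 1137 [544.7 303.2] [173.1 116. ] 0.0 | mean [538.1 311.6] pca 19.7 [101.  160.2]
mat 6359 [548.2 300. ] [367.5 277.7] 89.9 | mean [564.1 311.5] pca 85.9 [257.3 339.8]
wall 49 [550.2  -8.8] [77.7  8.6] 12.5 | mean [550.9  -8.6] pca 12.6 [ 9.1 83.1]
wall 45 [542.4  22.1] [77.   8.1] 12.6 | mean [543.8  22.3] pca 12.4 [ 8.4 79.6]
rack 2381 [536.9  16.1] [298.7 140.3] -0.0 | mean [555.6  14.5] pca 5.4 [140.2 269.2]
tray 5634 [ 539.3 -278.7] [373.1 301.1] 89.9 | mean [ 548.1 -260.6] pca 82.5 [269.4 355.2]
green 182 [ 525.5 -291.5] [103.   31.1] 9.7 | mean [ 526.8 -291.6] pca 10.0 [ 30.7 102. ]
tall 169 [512.4 169. ] [56.7 48. ] 18.1 | mean [513.1 167.8] pca 7.3 [44.1 51.9]
tall 242 [517.1 436.2] [69.6 52. ] 11.7 | mean [518.4 438.8] pca -11.3 [46.1 63.5]
```

```bash
cat >> h.py <<'E'
def go(x,y,z,yawdeg=None,s=None):
    "cm in tool axes from current measured pose to grasp point x,y,z; yaw in tool sense"
    s=s or r.sense(); Rm=rot(s["tcp_rot"])
    d=Rm.T@(np.array([x,y,z+155])-s["eef_pos"])/10
    w=None if yawdeg is None else (-(np.radians(yawdeg)-s["tcp_rot"][2])+np.pi/2)%np.pi-np.pi/2
    print("delta cm",d.round(2),"yaw",w, "world yaw",np.degrees(s["tcp_rot"][2]).round(2))
E
python3 - <<'E'
from h import *
f=r.grab_frame("wrist"); print(np.round(f["T_tool_cam"],3),f["fx"],f["cx"],f["cy"])
go(516,-302,250,9.5)
E
```

```text
[[ 1.0000e-03  9.6400e-01  2.6800e-01  6.7814e+01]
 [ 1.0000e+00 -1.0000e-03  0.0000e+00 -1.9400e-01]
 [ 1.0000e-03  2.6800e-01 -9.6400e-01  3.1007e+01]
 [ 0.0000e+00  0.0000e+00  0.0000e+00  1.0000e+00]] 308.6962597984979 315.6527408072949 198.60711286428977
delta cm [ 42.28 -20.22  -0.06] yaw 0.08996836730782176 world yaw 14.65
```

{"fn": "apply_moves", "kwargs": {"deltas": [{"claw": -1, "delta_pos": [5.5, -2.5, 0], "yaw": 0}, {"claw": -1, "delta_pos": [5.5, -2.5, 0], "yaw": 0}, {"claw": -1, "delta_pos": [5.5, -2.5, 0], "yaw": 0}, {"claw": -1, "delta_pos": [5.5, -2.5, 0], "yaw": 0}, {"claw": -1, "delta_pos": [5.5, -2.5, 0], "yaw": 0}, {"claw": -1, "delta_pos": [5.5, -2.5, 0], "yaw": 0}, {"claw": -1, "delta_pos": [5.5, -2.5, 0], "yaw": 0}, {"claw": -1, "delta_pos": [5.5, -2.5, 0], "yaw": 0.09}], "grip_force": 20}}

```text
clock: 1.2
eef_pos: [534.5, -298.3, 404.7]
tcp_rot: [3.141, -0.0, 0.164]
contact_force: [1.6, -0.8, 0.2]
opening: 1.002
grasp_force: 0.0
```

```bash
cat >> meas.py <<'E'
def wf(tag):
    s=r.sense(); f=r.grab_frame("wrist"); f=dict(f); T=wristT(s,f)
    f["rotation"]=R.from_matrix(T[:3,:3]).as_euler("xyz"); f["eye"]=T[:3,3]
    f["pts"]=cloud(f); cv2.imwrite(f"pics/{tag}.png",f["img"])
    I=cv2.cvtColor(f["img"],cv2.COLOR_BGR2HSV)
    return s,f,[I[...,i] for i in range(3)]
E
python3 - <<'E'
from meas import *
s,f,(H,S,V)=wf("w1"); P=f["pts"];x,y,z=[P[...,i] for i in range(3)]
print(s["eef_pos"],s["tcp_rot"],s["clock"])
biggest((H>20)&(H<35)&(S>120),f,44,"yellow",300)
biggest((H>50)&(H<90)&(S>80),f,30,"green",300)
go(530,0,250,11)
E
```

```text
[ 534.54369142 -298.34730417  404.68972601] [ 3.14142414e+00 -1.20996693e-05  1.64156347e-01] 1.2
yellow 5898 [ 499.9 -203. ] [132.   56.4] 9.6 | mean [ 503.5 -202.3] pca 9.4 [ 56.2 131. ]
yellow 5973 [ 533.1 -398.5] [130.8  56.9] 9.6 | mean [ 536.6 -397.9] pca 9.6 [ 56.7 131.3]
green 2899 [ 518.  -300.7] [109.5  35.6] 9.5 | mean [ 519.9 -300.3] pca 9.4 [ 35.6 109.6]
delta cm [  3.79 -29.21   0.03] yaw -0.03209990266397367 world yaw 9.16
```

{"fn": "apply_moves", "kwargs": {"deltas": [{"claw": -1, "delta_pos": [0.8, -5.8, 0], "yaw": -0.03}, {"claw": -1, "delta_pos": [0.8, -5.8, 0], "yaw": 0}, {"claw": -1, "delta_pos": [0.8, -5.8, 0], "yaw": 0}, {"claw": -1, "delta_pos": [0.8, -5.8, 0], "yaw": 0}, {"claw": -1, "delta_pos": [0.8, -5.8, 0], "yaw": 0}, {"claw": -1, "delta_pos": [0, 0, 0], "yaw": 0}]}}

```text
clock: 2.0
eef_pos: [517.3, -4.3, 404.7]
tcp_rot: [-3.141, 0.0, 0.2]
contact_force: [-0.6, -0.8, 0.6]
opening: 1.0
grasp_force: 0.0
```

```bash

python3 - <<'E'
from meas import *
s,f,(H,S,V)=wf("w2"); P=f["pts"];x,y,z=[P[...,i] for i in range(3)]
print(s["eef_pos"],s["tcp_rot"],s["clock"])
box=(abs(x-536)<70)&(abs(y)<70)
biggest(box&(z>30)&(z<42),f,36,"wall",100)
biggest(box&(V>60),f,8,"rack",300)
go(530,296,250,9.5)
E
```

```text
[517.29297169  -4.28760109 404.70058987] [-3.14082689e+00  6.89663832e-05  2.00328224e-01] 2.0
wall 540 [534.6  16.6] [78.9  8.1] 12.4 | mean [535.4  16.7] pca 12.5 [ 8.2 79.7]
wall 538 [540.9 -14.3] [78.9  7.6] 12.4 | mean [542.9 -14.2] pca 12.8 [ 8.1 79.9]
rack 6452 [537.2   0.9] [98.  91.8] 12.2 | mean [538.9   1.2] pca 15.2 [91.6 97.9]
rack 611 [354.5 130.6] [90.7 23.2] -20.5 | mean [351.3 130.4] pca -25.5 [15.7 89.1]
rack 605 [ 420.4 -193.1] [91.3 23.1] 43.4 | mean [ 417.6 -194.3] pca 48.2 [15.6 89.3]
delta cm [  7.2  -29.35  -0.03] yaw 0.03350761932140989 world yaw 11.42
```

View pics/w2.png

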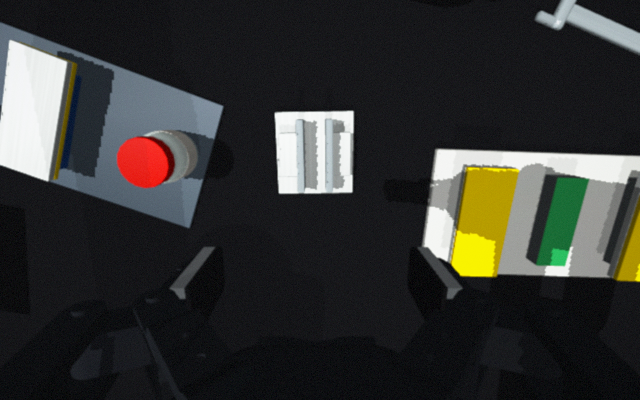

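The wrist view shows the rack at (314,152), its slot running up the image. The white-topped plate with a yellow lower edge is at (35,110), and the red-lidded jar is at (145,160). The only yellow-down plate is the one on the mat.

{"fn": "apply_moves", "kwargs": {"deltas": [{"claw": -1, "delta_pos": [1.1, -5.9, 0], "yaw": 0.1}, {"claw": -1, "delta_pos": [0.5, -6.0, 0], "yaw": 0.1}, {"claw": -1, "delta_pos": [0, -6.0, 0], "yaw": 0.1}, {"claw": -1, "delta_pos": [-0.5, -6.0, 0], "yaw": 0.05}, {"claw": -1, "delta_pos": [-0.5, -6.0, 0], "yaw": 0}, {"claw": -1, "delta_pos": [0, 0, 0], "yaw": 0}]}}

```text
clock: 2.8
eef_pos: [522.9, 295.3, 404.3]
tcp_rot: [-3.141, -0.0, -0.152]
contact_force: [-0.4, -0.5, -0.5]
opening: 1.003
grasp_force: 0.0
```

```bash

python3 - <<'E'
from meas import *
s,f,(H,S,V)=wf("w3"); P=f["pts"];x,y,z=[P[...,i] for i in range(3)]
print(s["eef_pos"],s["tcp_rot"],s["clock"])
box=(abs(x-515)<90)&(abs(y-298)<90)
biggest(box&(S<60)&(V>140),f,44,"plate",300)
biggest(box&(z>37)&(z<50)&(y>235)&(y<360),f,44,"plateZ",300)
biggest((abs(x-515)<100)&(abs(y-298)<190)&(z>60)&(z<130),f,75,"tall",200)
E
```

```text
[522.89482084 295.28980443 404.34317542] [-3.14081356e+00 -4.11399735e-04 -1.51821143e-01] 2.8
plate 17295 [524.6 295.5] [181.3 142. ] 81.4 | mean [527.9 296.8] pca 55.2 [138.3 168.5]
plate 572 [433.6 458.5] [81.7 19.8] -40.5 | mean [430.9 459.7] pca -45.4 [13.5 79.8]
plate 586 [389.1 164.6] [80.9 20.8] 23.0 | mean [386.  164.5] pca 28.2 [13.9 79.7]
plateZ 6022 [522.6 298.3] [129.8  55.8] -9.7 | mean [526.  297.7] pca -9.5 [ 55.9 129.3]
tall 2180 [505.2 164.1] [54.9 49.3] 43.9 | mean [505.3 164.3] pca 53.1 [43.3 48.3]
tall 2688 [512.5 437.5] [70.4 55.8] -89.6 | mean [511.1 435.6] pca -62.2 [45.4 63.3]
```

View pics/w3.png

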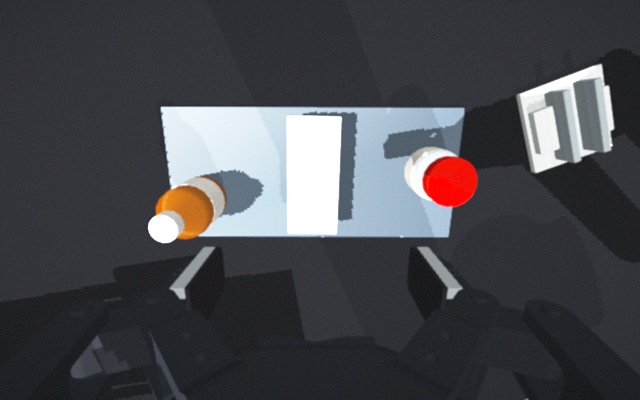

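The wrist view shows the plate at (314,175), white side up, with the bottle cap at (165,228) and the jar at (450,180) well clear. The tool stays vertical, so I'll grip the plate by its sides at the near end and let it swing down between the pads.

```bash

python3 - <<'E'
from meas import *
go(461.5,308.6,42,-9.6)
E
```

```text
delta cm [-6.28 -0.58 20.72] yaw 0.014872099331591615 world yaw -8.75
```

{"fn": "apply_moves", "kwargs": {"deltas": [{"claw": -1, "delta_pos": [-3.2, -0.3, 4], "yaw": 0.015}, {"claw": -1, "delta_pos": [-3.1, -0.3, 5], "yaw": 0}, {"claw": -0.8, "delta_pos": [0, 0, 5], "yaw": 0}, {"claw": -0.6, "delta_pos": [0, 0, 4], "yaw": 0}, {"claw": -0.5, "delta_pos": [0, 0, 2.7], "yaw": 0}, {"claw": 1, "delta_pos": [0, 0, 0], "yaw": 0}, {"claw": 1, "delta_pos": [0, 0, 0], "yaw": 0}, {"claw": 1, "delta_pos": [0, 0, 0], "yaw": 0}], "grip_force": 20}}

```text
clock: 3.85
eef_pos: [461.5, 308.8, 198.9]
tcp_rot: [-3.14, -0.001, -0.17]
contact_force: [0.6, -0.4, -2.2]
opening: 0.651
grasp_force: 23.4
```

{"fn": "apply_moves", "kwargs": {"deltas": [{"claw": 1, "delta_pos": [0, 0, -2], "yaw": 0}, {"claw": 1, "delta_pos": [0, 0, -3], "yaw": 0}, {"claw": 1, "delta_pos": [0, 0, -3], "yaw": 0}, {"claw": 1, "delta_pos": [0, 0, 0], "yaw": 0}]}}

```text
clock: 4.35
eef_pos: [461.8, 309.5, 280.6]
tcp_rot: [-3.138, -0.004, -0.169]
contact_force: [0.4, -0.2, -2.5]
opening: 0.651
grasp_force: 22.2
```

```bash
cat >> meas.py <<'E'
def tilt(tag):
    "plate points in tool frame relative to grasp point: fit face slope in tool x-z"
    s,f,(H,S,V)=wf(tag); T=rot(s["tcp_rot"]); q=(f["pts"]-s["eef_pos"])@T-[0,0,155]
    print("clk",s["clock"],"eef",s["eef_pos"].round(1),"F",s["contact_force"].round(1),"tq",s["wrist_torque"].round(2),"open",round(s["opening"],3),"gf",round(s["grasp_force"],1))
    for a in range(-40,150,10):
        m=(abs(q[...,1])<20)&(abs(q[...,0]-a)<5)&(f["z_map"]>0)
        if m.sum()>10: print(a,int(m.sum()),np.percentile(q[...,2][m],[5,50,95]).round(1),end="; ")
    print()
E
python3 -c "
from meas import *
tilt('w4')"
```

```text
clk 4.35 eef [461.8 309.5 280.6] F [ 0.4 -0.2 -2.5] tq [ 0.02  0.05 -0.01] open 0.651 gf 22.2
0 616 [-5.7 -4.7 -3.6]; 10 8935 [-72.8 -61.8  -1. ]; 20 8629 [-81.  -70.8   3.2]; 30 2236 [3.8 5.9 8.1]; 40 2164 [ 7.8 10.  12.2]; 50 2095 [11.9 14.  16.2]; 60 2036 [16.  18.  20.2]; 70 2014 [20.  22.2 24.4]; 80 1978 [24.2 26.3 28.4]; 90 1887 [28.3 30.4 32.5]; 100 1853 [32.3 34.5 36.7]; 110 1789 [36.5 38.6 40.8]; 120 799 [40.3 41.6 43. ];
```

View pics/w4.png

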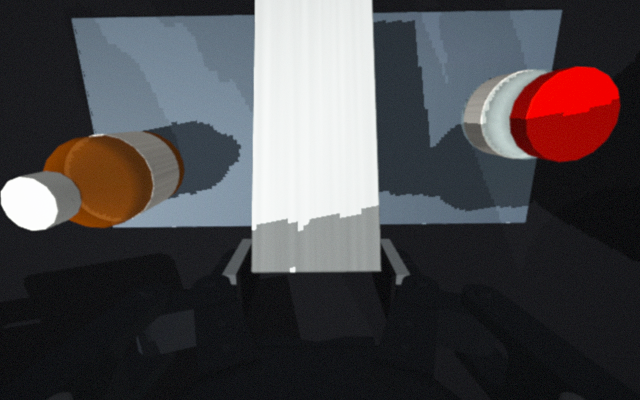

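The plate has already dropped about 22° at its far end. I'll lift further and wait.

{"fn": "apply_moves", "kwargs": {"deltas": [{"claw": 1, "delta_pos": [0, 0, -5], "yaw": 0}, {"claw": 1, "delta_pos": [0, 0, -2], "yaw": 0}, {"claw": 1, "delta_pos": [0, 0, 0], "yaw": 0}, {"claw": 1, "delta_pos": [0, 0, 0], "yaw": 0}, {"claw": 1, "delta_pos": [0, 0, 0], "yaw": 0}, {"claw": 1, "delta_pos": [0, 0, 0], "yaw": 0}]}}

```text
clock: 5.15
eef_pos: [460.7, 308.9, 346.7]
tcp_rot: [3.14, 0.001, -0.169]
contact_force: [-0.3, 0.6, -1.7]
opening: 0.651
grasp_force: 23.1
```

```bash
python3 -c "
from meas import *
tilt('w5')"
```

```text
clk 5.15 eef [460.7 308.9 346.7] F [-0.3  0.6 -1.7] tq [0.05 0.11 0.05] open 0.651 gf 23.1
0 711 [-5.4 -3.9  4.1]; 10 9146 [-72.8 -61.6   1.7]; 20 8678 [-81.  -70.7   8.6]; 30 2149 [10.  13.5 16.8]; 40 1969 [17.2 20.4 23.8]; 50 1813 [24.1 27.5 30.9]; 60 1671 [31.2 34.5 37.7]; 70 1547 [38.1 41.4 44.9]; 80 1434 [45.1 48.4 51.9]; 90 1343 [52.1 55.5 58.6]; 100 1252 [59.3 62.5 65.9]; 110 514 [66.  67.7 69.6]; 140 474 [186.9 191.1 193. ];
```

{"fn": "apply_moves", "kwargs": {"deltas": [{"claw": 1, "delta_pos": [0, 0, -3], "yaw": -0.18}, {"claw": 1, "delta_pos": [0, 0, -3], "yaw": -0.18}, {"claw": 1, "delta_pos": [0, 0, 0], "yaw": -0.18}, {"claw": 1, "delta_pos": [0, 0, 0], "yaw": -0.18}, {"claw": 1, "delta_pos": [0, 0, 0], "yaw": -0.18}, {"claw": 1, "delta_pos": [0, 0, 0], "yaw": -0.18}, {"claw": 1, "delta_pos": [0, 0, 0], "yaw": -0.18}, {"claw": 1, "delta_pos": [0, 0, 0], "yaw": -0.18}]}}

```text
clock: 6.2
eef_pos: [460.9, 309.0, 407.4]
tcp_rot: [-3.141, 0.0, 1.277]
contact_force: [0.5, 0.6, -2.9]
opening: 0.646
grasp_force: 23.1
```

```bash
python3 -c "
from meas import *
tilt('w6'); go(537.5,1,250,102.4)"
```

```text
clk 6.2 eef [460.9 309.  407.4] F [ 0.5  0.6 -2.9] tq [-0.14  0.07 -0.  ] open 0.646 gf 23.1
0 639 [-5.2 -3.6  3.6]; 10 9170 [-72.8 -61.5   1.8]; 20 8701 [-81.  -70.6   9. ]; 30 2151 [10.6 14.1 17.6]; 40 1952 [18.  21.4 25. ]; 50 1817 [25.2 28.9 32.4]; 60 1659 [32.8 36.3 39.9]; 70 1456 [40.3 43.5 46.9]; 80 1416 [47.4 50.7 54.3]; 90 1305 [54.7 58.1 61.8]; 100 1191 [62.1 65.6 69.1]; 110 355 [69.  70.6 72.3]; 120 46 [139.3 143.9 149.4]; 130 596 [137.4 139.3 173.8]; 140 609 [137.5 139.  176.7]; 
delta cm [-27.39  16.02   0.24] yaw -0.5015939175485757 world yaw 73.66
```

{"fn": "apply_moves", "kwargs": {"deltas": [{"claw": 1, "delta_pos": [0, 0, 2.5], "yaw": -0.1}, {"claw": 1, "delta_pos": [0, 0, 2.5], "yaw": -0.1}, {"claw": 1, "delta_pos": [0, 0, 1], "yaw": -0.1}, {"claw": 1, "delta_pos": [0, 0, -6.2], "yaw": -0.1}, {"claw": 1, "delta_pos": [0, 0, 2], "yaw": -0.1}, {"claw": 1, "delta_pos": [0, 0, 2.5], "yaw": 0}, {"claw": 1, "delta_pos": [0, 0, 1.5], "yaw": 0}, {"claw": 1, "delta_pos": [0, 0, -6.2], "yaw": 0}]}}

```text
clock: 7.25
eef_pos: [459.5, 308.0, 406.3]
tcp_rot: [-3.13, 0.005, 1.769]
contact_force: [1.0, 0.6, -1.2]
opening: 0.647
grasp_force: 23.9
```

```bash
python3 -c "
from meas import *
tilt('w7'); go(537.5,1,250,102.4)"
```

```text
clk 7.25 eef [459.5 308.  406.3] F [ 1.   0.6 -1.2] tq [-0.03 -0.07  0.03] open 0.647 gf 23.9
0 1069 [-3.4 -0.3  3.4]; 10 9446 [-72.7 -61.    6.4]; 20 8771 [-80.9 -70.4  19.1]; 30 1982 [22.1 27.8 34. ]; 40 1674 [35.  40.9 47.1]; 50 1407 [48.2 53.9 60.2]; 60 1191 [61.2 67.2 73.2]; 70 1001 [74.5 80.  86. ]; 80 780 [87.1 92.4 97.7]; 100 313 [249.3 251.1 252.4]; 110 341 [249.8 251.  252.2]; 120 330 [249.7 250.9 252.2]; 130 359 [249.4 250.8 252.2]; 140 356 [249.5 250.8 252.1]; 
delta cm [-31.76   1.32   1.27] yaw -0.018228053851445658 world yaw 101.36
```

{"fn": "apply_moves", "kwargs": {"deltas": [{"claw": 1, "delta_pos": [-2, 0, 1.5], "yaw": 0}, {"claw": 1, "delta_pos": [-4, 0.3, 1], "yaw": 0}, {"claw": 1, "delta_pos": [-5, 0.3, 0], "yaw": 0}, {"claw": 1, "delta_pos": [-6.2, 0.3, 0], "yaw": 0}, {"claw": 1, "delta_pos": [-6.2, 0.3, 0], "yaw": -0.018}, {"claw": 1, "delta_pos": [0, 0, -6], "yaw": 0}, {"claw": 1, "delta_pos": [0, 0, 2], "yaw": 0}, {"claw": 1, "delta_pos": [0, 0, 2], "yaw": 0}]}}

```text
clock: 8.3
eef_pos: [518.9, 81.0, 405.8]
tcp_rot: [3.141, 0.0, 1.786]
contact_force: [-0.7, -0.0, -1.6]
opening: 0.647
grasp_force: 23.6
```

```bash
python3 -c "
from meas import *
tilt('w8'); go(537.5,1,250,102.4)"
```

```text
clk 8.3 eef [518.9  81.  405.8] F [-0.7 -0.  -1.6] tq [-0.07  0.03 -0.01] open 0.647 gf 23.6
-10 157 [1.8 2.4 3.4]; 0 1414 [-1.8  0.2  2.1]; 10 9970 [-72.6 -60.3  16.4]; 20 8734 [-80.9 -70.3  40.4]; 30 1655 [46.8 57.3 69.7]; 40 1188 [72.4 82.9 95.1]; 50 1029 [ 98.  110.6 248.6]; 60 284 [171.3 199.2 247.5]; 70 441 [170.8 172.  173.8]; 80 523 [170.6 172.  173.2]; 90 517 [170.8 172.  173.2]; 100 433 [170.9 172.  173.1]; 110 123 [171.  172.6 247.3]; 120 279 [245.6 247.  248.3]; 130 353 [245.8 246.8 248.3]; 140 359 [245.6 246.9 248.2]; 
delta cm [-8.24  0.2  -0.24] yaw -0.00037562668898094564 world yaw 102.38
```

{"fn": "apply_moves", "kwargs": {"deltas": [{"claw": 1, "delta_pos": [-0.7, 0.1, 2], "yaw": 0}, {"claw": 1, "delta_pos": [-2, 0.1, 2], "yaw": 0}, {"claw": 1, "delta_pos": [-5.5, 0, 0], "yaw": 0}, {"claw": 1, "delta_pos": [0, 0, -6], "yaw": 0}, {"claw": 1, "delta_pos": [0, 0, 2], "yaw": 0}, {"claw": 1, "delta_pos": [0, 0, 0], "yaw": 0}]}}

```text
clock: 9.1
eef_pos: [537.9, 1.9, 405.1]
tcp_rot: [-3.138, -0.001, 1.788]
contact_force: [-0.3, 0.3, -1.5]
opening: 0.642
grasp_force: 23.4
```

```bash
python3 -c "
from meas import *
tilt('w9'); go(537.5,1,250,102.4)"
```

```text
clk 9.1 eef [537.9   1.9 405.1] F [-0.3  0.3 -1.5] tq [-0.    0.   -0.01] open 0.642 gf 23.4
-10 274 [1.  1.8 2.8]; 0 1567 [-1.1  0.3  1.7]; 10 10494 [-72.6 -59.5  28.3]; 20 8666 [-80.9 -70.6  67.7]; 30 1603 [ 78.1  98.8 232.8]; 40 500 [118.4 232.4 243.1]; 50 306 [249.2 250.4 251.6]; 60 305 [249.2 250.4 251.7]; 70 305 [249.3 250.4 251.6]; 80 305 [249.2 250.4 251.7]; 90 313 [249.2 250.4 251.6]; 100 314 [249.  250.4 251.7]; 110 355 [249.1 250.4 251.6]; 120 336 [246.3 250.  251.6]; 130 379 [245.1 246.9 251.3]; 140 1013 [171.2 203.4 247.1]; 
delta cm [-0.1  -0.08  0.05] yaw 0.0007701562014397201 world yaw 102.44
```

```bash
cat >> meas.py <<'E'
def face(tag,sgn=1):
    s,f,(H,S,V)=wf(tag); T=rot(s["tcp_rot"]); q=(f["pts"]-s["eef_pos"])@T-[0,0,155]
    x,y,z=[q[...,i] for i in range(3)]
    m=(abs(y)<20)&(z>25)&(z<112)&(x>-30)&(x<60)&(f["z_map"]>0)
    a=np.polyfit(z[m],x[m],1); 
    for _ in range(4):
        e=abs(x-np.polyval(a,z)); mm=m&(e<4); a=np.polyfit(z[mm],x[mm],1)
    M=(abs(x-np.polyval(a,z))<3)&(f["z_map"]>0)&(z>-25)&(z<135)&(abs(y)<45)
    yy=y[M&(z>20)&(z<100)]
    print("clk",s["clock"],"eef",s["eef_pos"].round(1),"yaw",np.degrees(s["tcp_rot"][2]).round(1),"open",round(s["opening"],3),"F",s["contact_force"].round(1))
    print("face x=%.2f+%.3f z"%(a[1],a[0]),"lean deg",np.degrees(np.arctan(a[0])).round(1),"n",mm.sum(),"z range",np.percentile(z[M],[.5,99.5]).round(1),"y",np.percentile(yy,[1,99]).round(1))
    return s,f,q
E
python3 -c "
from meas import *
face('w10')"
```

```text
clk 9.15 eef [538.1   2.1 405.5] yaw 102.4 open 0.653 F [ 0.2 -0.2 -2.6]
face x=6.48+0.243 z lean deg 13.7 n 4246 z range [-22.9 122.2] y [-27.4  27. ]
```

View pics/w10.png

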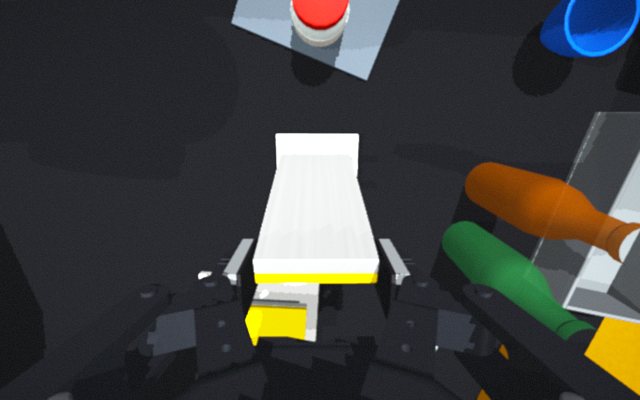

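The plate hangs 13.7° short of vertical: its metal face runs from (317,265) at the top to (317,140) at the bottom, with a thin yellow line at (317,278). One more swing-and-stop should straighten it before I insert it.

{"fn": "apply_moves", "kwargs": {"deltas": [{"claw": 1, "delta_pos": [1.5, 0, 2], "yaw": 0}, {"claw": 1, "delta_pos": [2.5, 0, 2], "yaw": 0}, {"claw": 1, "delta_pos": [1.5, 0, 0], "yaw": 0}, {"claw": 1, "delta_pos": [-5.5, 0, 0], "yaw": 0}, {"claw": 1, "delta_pos": [0, 0, -6], "yaw": 0}, {"claw": 1, "delta_pos": [0, 0, 0], "yaw": 0}]}}

```text
clock: 9.95
eef_pos: [540.5, 2.1, 431.9]
tcp_rot: [3.133, 0.002, 1.788]
contact_force: [0.3, 0.5, -2.1]
opening: 0.651
grasp_force: 23.2
```

```bash
python3 -c "
from meas import *
face('w11'); go(537.5,1.2,160,102.4)"
```

```text
clk 9.95 eef [540.5   2.1 431.9] yaw 102.5 open 0.651 F [ 0.3  0.5 -2.1]
face x=6.32+0.131 z lean deg 7.5 n 3533 z range [-23.4 126.2] y [-27.2  27. ]
delta cm [-0.05 -0.29 11.45] yaw 0.001335014827371639 world yaw 102.48
```

```bash
python3 -c "
from meas import *
go(540.5,-12.6,178,102.4)"
```

```text
delta cm [-1.47 -0.28  9.65] yaw 0.001335014827371639 world yaw 102.48
```

{"fn": "apply_moves", "kwargs": {"deltas": [{"claw": 1, "delta_pos": [-0.5, -0.1, 1.5], "yaw": 0}, {"claw": 1, "delta_pos": [-0.5, -0.1, 2.5], "yaw": 0}, {"claw": 1, "delta_pos": [-0.3, -0.1, 2.5], "yaw": 0}, {"claw": 1, "delta_pos": [-0.2, 0, 2], "yaw": 0}, {"claw": 1, "delta_pos": [0, 0, 1], "yaw": 0}, {"claw": 1, "delta_pos": [0, 0, 0], "yaw": 0}]}}

```text
clock: 10.75
eef_pos: [538.6, -12.8, 330.2]
tcp_rot: [-3.139, -0.001, 1.789]
contact_force: [0.1, -0.5, -1.7]
opening: 0.645
grasp_force: 23.2
```

```bash
python3 -c "
from meas import *
s,f,q=face('w12'); 
d=f['pts']-[537.5,1.2,0]; c,sn=np.cos(np.radians(102.4)),np.sin(np.radians(102.4))
X=d[...,0]*c+d[...,1]*sn; L=-d[...,0]*sn+d[...,1]*c
m=(abs(f['pts'][...,2]-36)<5)&(abs(L)<38)&(abs(X)<30)
print('wall top X hist',np.histogram(X[m],bins=np.arange(-30,31,3)))
t=r.grab_frame('top'); cv2.imwrite('pics/t12.png',cv2.resize(t['img'][150:260,240:360],None,fx=5,fy=5,interpolation=cv2.INTER_CUBIC))
go(540.5,-12.6,145,102.4)"
```

```text
clk 10.75 eef [538.6 -12.8 330.2] yaw 102.5 open 0.645 F [ 0.1 -0.5 -1.7]
face x=6.33+0.131 z lean deg 7.5 n 3518 z range [-23.3 125.9] y [-27.3  26.9]
wall top X hist (array([  0,   0,   0,   5,  15,  18,   9,   0,   0,   0,   0,   0,   0,
         0, 239, 274, 351,   0,   0,   0]), array([-30, -27, -24, -21, -18, -15, -12,  -9,  -6,  -3,   0,   3,   6,
         9,  12,  15,  18,  21,  24,  27,  30]))
delta cm [-0.01  0.12  3.18] yaw 0.0018119175174591273 world yaw 102.5
```

The walls sit where I measured them, so I'm lowering the plate into the slot.

{"fn": "apply_moves", "kwargs": {"deltas": [{"claw": 1, "delta_pos": [0, 0.1, 1], "yaw": 0}, {"claw": 1, "delta_pos": [0, 0, 1], "yaw": 0}, {"claw": 1, "delta_pos": [0, 0, 1], "yaw": 0}, {"claw": 1, "delta_pos": [0, 0, 0.4], "yaw": 0}, {"claw": 1, "delta_pos": [0, 0, 0], "yaw": 0}]}}

```text
clock: 11.48
eef_pos: [540.0, -12.7, 297.3]
tcp_rot: [-3.141, -0.0, 1.789]
contact_force: [-0.6, -0.2, -1.8]
opening: 0.649
grasp_force: 23.2
```

```bash
python3 -c "
from meas import *
s,f,q=face('w13');print(s['wrist_torque'])"
```

```text
clk 11.475 eef [540.  -12.7 297.3] yaw 102.5 open 0.649 F [-0.6 -0.2 -1.8]
face x=6.30+0.131 z lean deg 7.5 n 3509 z range [-23.4 127.2] y [-27.3  26.9]
[-0.05121237  0.04041587  0.00435927]
```

{"fn": "apply_moves", "kwargs": {"deltas": [{"claw": 1, "delta_pos": [0, 0, 0.2], "yaw": 0}, {"claw": 1, "delta_pos": [0, 0, 0.2], "yaw": 0}, {"claw": 1, "delta_pos": [0, 0, 0], "yaw": 0}]}}

```text
clock: 11.9
eef_pos: [540.1, -12.7, 293.6]
tcp_rot: [-3.142, -0.0, 1.789]
contact_force: [-0.2, -0.2, -2.5]
opening: 0.651
grasp_force: 23.2
```

{"fn": "apply_moves", "kwargs": {"deltas": [{"claw": 1, "delta_pos": [0, 0, 0.15], "yaw": 0}, {"claw": 1, "delta_pos": [0, 0, 0], "yaw": 0}]}}

```text
clock: 12.15
eef_pos: [540.3, -12.8, 293.2]
tcp_rot: [3.141, 0.001, 1.789]
contact_force: [-3.4, -1.0, 9.1]
opening: 0.647
grasp_force: 24.4
```

{"fn": "apply_moves", "kwargs": {"deltas": [{"claw": 1, "delta_pos": [0, 0, 0.15], "yaw": 0}, {"claw": 1, "delta_pos": [0, 0, 0], "yaw": 0}]}}

```text
clock: 12.4
eef_pos: [540.7, -13.0, 292.9]
tcp_rot: [3.14, 0.001, 1.789]
contact_force: [-6.6, -2.2, 20.6]
opening: 0.647
grasp_force: 25.8
```

{"fn": "apply_moves", "kwargs": {"deltas": [{"claw": 1, "delta_pos": [0, 0, -0.4], "yaw": 0}, {"claw": 1, "delta_pos": [0.5, 0, 0], "yaw": 0}, {"claw": 1, "delta_pos": [0.5, 0, 0], "yaw": 0}, {"claw": 1, "delta_pos": [0.5, 0, 0], "yaw": 0}, {"claw": 1, "delta_pos": [0.5, 0, 0], "yaw": 0}, {"claw": 1, "delta_pos": [0.4, 0, 0], "yaw": 0}, {"claw": 1, "delta_pos": [0, 0, 0], "yaw": 0}]}}

```text
clock: 13.28
eef_pos: [534.8, 11.0, 294.6]
tcp_rot: [-3.141, -0.0, 1.789]
contact_force: [0.1, -1.1, -2.4]
opening: 0.651
grasp_force: 23.3
```

```bash
python3 -c "
from meas import *
s,f,q=face('w14')"
```

```text
clk 13.275 eef [534.8  11.  294.6] yaw 102.5 open 0.651 F [ 0.1 -1.1 -2.4]
face x=5.50+-0.017 z lean deg -1.0 n 2684 z range [-23.7 105.2] y [-27.2  26.8]
```

{"fn": "apply_moves", "kwargs": {"deltas": [{"claw": 1, "delta_pos": [0.5, 0, 0], "yaw": 0}, {"claw": 1, "delta_pos": [0.5, 0, 0], "yaw": 0}, {"claw": 1, "delta_pos": [0.5, 0, 0], "yaw": 0}, {"claw": 1, "delta_pos": [0, 0, 0], "yaw": 0}]}}

```text
clock: 13.82
eef_pos: [531.6, 25.8, 294.6]
tcp_rot: [-3.141, -0.0, 1.789]
contact_force: [0.2, -1.9, -3.1]
opening: 0.651
grasp_force: 23.0
```

```bash
python3 -c "
from meas import *
s,f,q=face('w15')"
```

```text
clk 13.825 eef [531.6  25.8 294.6] yaw 102.5 open 0.651 F [ 0.2 -1.9 -3.1]
face x=5.32+-0.156 z lean deg -8.8 n 1893 z range [-24. 105.] y [-27.1  26.8]
```

{"fn": "apply_moves", "kwargs": {"deltas": [{"claw": 1, "delta_pos": [0, 0, 0.15], "yaw": 0}, {"claw": 1, "delta_pos": [0, 0, 0], "yaw": 0}]}}

```text
clock: 14.12
eef_pos: [531.8, 25.4, 293.2]
tcp_rot: [3.141, -0.0, 1.789]
contact_force: [0.8, -1.7, -2.5]
opening: 0.651
grasp_force: 23.1
```

{"fn": "apply_moves", "kwargs": {"deltas": [{"claw": 1, "delta_pos": [0, 0, 0.1], "yaw": 0}, {"claw": 1, "delta_pos": [0, 0, 0], "yaw": 0}]}}

```text
clock: 14.38
eef_pos: [531.9, 25.4, 292.7]
tcp_rot: [3.141, 0.0, 1.789]
contact_force: [-1.5, -1.2, 4.0]
opening: 0.648
grasp_force: 23.8
```

Floor contact, so I'll open slowly.

{"fn": "apply_moves", "kwargs": {"deltas": [{"claw": -0.32, "delta_pos": [0, 0, 0], "yaw": 0}, {"claw": -0.36, "delta_pos": [0, 0, 0], "yaw": 0}, {"claw": -0.42, "delta_pos": [0, 0, 0], "yaw": 0}, {"claw": -0.5, "delta_pos": [0, 0, 0], "yaw": 0}, {"claw": -0.8, "delta_pos": [0, 0, 0], "yaw": 0}, {"claw": -1, "delta_pos": [0, 0, 0], "yaw": 0}, {"claw": -1, "delta_pos": [0, 0, 0], "yaw": 0}]}}

```text
clock: 15.25
eef_pos: [531.7, 25.4, 292.2]
tcp_rot: [-3.142, -0.0, 1.789]
contact_force: [-0.5, 0.1, 0.1]
opening: 1.001
grasp_force: 0.0
```

```bash
python3 -c "
from meas import *
s,f,q=face('w16')"
```

```text
clk 15.25 eef [531.7  25.4 292.2] yaw 102.5 open 1.001 F [-0.5  0.1  0.1]
face x=5.03+-0.153 z lean deg -8.7 n 1896 z range [-24.2 102.7] y [-27.1  26.9]
```

View pics/w16.png

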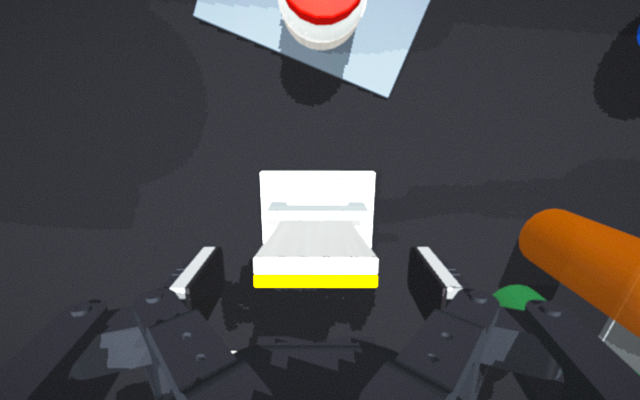

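The plate stands free in the slot: its top edge shows at (315,282) yellow and (315,268) metal, and both fingers are clear at (200,270) and (435,270). For the second grasp I'll rise, half-turn the tool and take it from the other side, slightly deeper.

{"fn": "apply_moves", "kwargs": {"deltas": [{"claw": -1, "delta_pos": [0, 0, -3], "yaw": 0}, {"claw": -1, "delta_pos": [0, 0, -4], "yaw": 0}, {"claw": -1, "delta_pos": [0, 0, 0], "yaw": 0.18}, {"claw": -1, "delta_pos": [0, 0, 0], "yaw": 0.18}, {"claw": -1, "delta_pos": [0, 0, 0], "yaw": 0.18}, {"claw": -1, "delta_pos": [0, 0, 0], "yaw": 0.18}, {"claw": -1, "delta_pos": [0, 0, 0], "yaw": 0.18}, {"claw": -1, "delta_pos": [0, 0, 0], "yaw": 0.18}]}}

```text
clock: 16.3
eef_pos: [531.7, 25.4, 362.2]
tcp_rot: [-3.142, 0.0, 0.703]
contact_force: [0.1, -1.1, 0.2]
opening: 1.003
grasp_force: 0.0
```

{"fn": "apply_moves", "kwargs": {"deltas": [{"claw": -1, "delta_pos": [0, 0, 0], "yaw": 0.18}, {"claw": -1, "delta_pos": [0, 0, 0], "yaw": 0.18}, {"claw": -1, "delta_pos": [0, 0, 0], "yaw": 0.18}, {"claw": -1, "delta_pos": [0, 0, 0], "yaw": 0.18}, {"claw": -1, "delta_pos": [0, 0, 0], "yaw": 0.18}, {"claw": -1, "delta_pos": [0, 0, 0], "yaw": 0.18}, {"claw": -1, "delta_pos": [0, 0, 0], "yaw": 0.18}, {"claw": -1, "delta_pos": [0, 0, 0], "yaw": 0.18}]}}

```text
clock: 17.3
eef_pos: [531.7, 25.4, 362.1]
tcp_rot: [3.142, 0.0, -0.737]
contact_force: [0.4, -0.2, 0.4]
opening: 1.001
grasp_force: 0.0
```

{"fn": "apply_moves", "kwargs": {"deltas": [{"claw": -1, "delta_pos": [0, 0, 0], "yaw": 0.18}, {"claw": -1, "delta_pos": [0, 0, 0], "yaw": 0.08}, {"claw": -1, "delta_pos": [0, 0, 0], "yaw": 0}]}}

```text
clock: 17.68
eef_pos: [531.7, 25.4, 362.2]
tcp_rot: [3.142, 0.0, -0.991]
contact_force: [-0.4, 1.0, -0.1]
opening: 1.004
grasp_force: 0.0
```

```bash
python3 -c "
from meas import *
s,f,q=face('w17');print(s['qpos'].round(2));go(532.3,22.8,132,-77.6)
m=(f['pts'][...,2]>120)&(f['pts'][...,2]<150)&(abs(q[...,0])<40)&(abs(q[...,1])<29)&(f['z_map']>0)
p=f['pts'][m]; print('top edge',rect(p[:,:2]),np.percentile(p[:,2],[5,50,95]))"
```

```text
clk 17.675 eef [531.7  25.4 362.2] yaw -56.8 open 1.004 F [-0.4  1.  -0.1]
face x=-23.90+0.387 z lean deg 21.1 n 1251 z range [ 68.4 132.9] y [-25.8  19.8]
[0.04 0.26 1.87 0.   1.01 2.61]
delta cm [0.25 0.09 7.52] yaw 0.36504515383799063 world yaw -56.68
top edge (array([532.4,  22.6]), array([55.8, 17.3]), 12.6) [122.4504288  136.17455159 138.18126863]
```

{"fn": "apply_moves", "kwargs": {"deltas": [{"claw": -1, "delta_pos": [0, 0, 0], "yaw": 0.18}, {"claw": -1, "delta_pos": [0, 0, 0], "yaw": 0.18}, {"claw": -1, "delta_pos": [0, 0, 0], "yaw": 0.005}, {"claw": -1, "delta_pos": [0.2, 0.1, 2], "yaw": 0}]}}

```text
clock: 18.23
eef_pos: [531.9, 23.3, 343.2]
tcp_rot: [-3.138, -0.001, -1.35]
contact_force: [1.5, 1.1, -1.1]
opening: 0.996
grasp_force: 0.0
```

```bash
python3 -c "
from meas import *
s,f,q=face('w18');print(s['qpos'].round(2));go(532.3,22.8,132,-77.6)
m=(f['pts'][...,2]>125)&(f['pts'][...,2]<150)&(abs(q[...,0])<40)&(abs(q[...,1])<32)&(f['z_map']>0)
p=q[m]; print('top edge tool',rect(p[:,:2]))"
```

```text
clk 18.225 eef [531.9  23.3 343.2] yaw -77.4 open 0.996 F [ 1.5  1.1 -1.1]
face x=-5.74+0.207 z lean deg 11.7 n 2847 z range [-20.1 134.1] y [-26.8  27.6]
[0.04 0.28 1.89 0.   0.97 2.96]
delta cm [ 0.06 -0.18  5.31] yaw 0.0038490728326008306 world yaw -77.38
top edge tool (array([0.2, 0.4]), array([56. , 16.9]), -89.6)
```

{"fn": "apply_moves", "kwargs": {"deltas": [{"claw": -1, "delta_pos": [0, 0, 2.5], "yaw": 0}, {"claw": -0.8, "delta_pos": [0, 0, 2], "yaw": 0}, {"claw": -0.5, "delta_pos": [0, 0, 0.7], "yaw": 0}, {"claw": -0.4, "delta_pos": [0, 0, 0], "yaw": 0}, {"claw": 1, "delta_pos": [0, 0, 0], "yaw": 0}, {"claw": 1, "delta_pos": [0, 0, 0], "yaw": 0}, {"claw": 1, "delta_pos": [0, 0, 0], "yaw": 0}], "grip_force": 20}}

```text
clock: 19.15
eef_pos: [531.4, 23.3, 290.7]
tcp_rot: [-3.141, -0.0, -1.356]
contact_force: [-0.3, 1.1, 2.6]
opening: 0.647
grasp_force: 23.2
```

```bash
python3 -c "
from meas import *
s,f,q=face('w19')"
```

```text
clk 19.15 eef [531.4  23.3 290.7] yaw -77.7 open 0.647 F [-0.3  1.1  2.6]
face x=6.20+0.183 z lean deg 10.4 n 3855 z range [-23.3 128.6] y [-27.5  26.8]
```

{"fn": "apply_moves", "kwargs": {"deltas": [{"claw": 1, "delta_pos": [0, 0, -0.5], "yaw": 0}, {"claw": 1, "delta_pos": [0, 0, -1], "yaw": 0}, {"claw": 1, "delta_pos": [0, 0, -1.5], "yaw": 0}, {"claw": 1, "delta_pos": [0, 0, -1.5], "yaw": 0}, {"claw": 1, "delta_pos": [0, 0, -1.5], "yaw": 0}, {"claw": 1, "delta_pos": [0, 0, -1], "yaw": -0.1}, {"claw": 1, "delta_pos": [0, 0, 0], "yaw": -0.17}, {"claw": 1, "delta_pos": [0, 0, 0], "yaw": -0.17}]}}

```text
clock: 20.2
eef_pos: [531.2, 23.3, 361.2]
tcp_rot: [-3.141, -0.0, -0.911]
contact_force: [-0.8, -0.3, -2.3]
opening: 0.648
grasp_force: 22.8
```

{"fn": "apply_moves", "kwargs": {"deltas": [{"claw": 1, "delta_pos": [0, 0, 0], "yaw": -0.18}, {"claw": 1, "delta_pos": [0, 0, 0], "yaw": -0.18}, {"claw": 1, "delta_pos": [0, 0, 0], "yaw": -0.18}, {"claw": 1, "delta_pos": [0, 0, 0], "yaw": -0.18}, {"claw": 1, "delta_pos": [0, 0, 0], "yaw": -0.18}, {"claw": 1, "delta_pos": [0, 0, 0], "yaw": -0.18}, {"claw": 1, "delta_pos": [0, 0, 0], "yaw": 0}]}}

```text
clock: 21.08
eef_pos: [531.2, 23.2, 360.9]
tcp_rot: [3.142, -0.0, 0.163]
contact_force: [0.3, -0.3, -2.4]
opening: 0.651
grasp_force: 22.8
```

```bash
python3 -c "
from meas import *
s,f,q=face('w20');go(480,-306,200,9.5)"
```

```text
clk 21.075 eef [531.2  23.2 360.9] yaw 9.3 open 0.651 F [ 0.3 -0.3 -2.4]
face x=6.63+0.181 z lean deg 10.3 n 3831 z range [-23.2 122.6] y [-27.7  26.6]
delta cm [-10.29  31.69   0.57] yaw -0.005980932177797715 world yaw 9.16
```

```bash
python3 -c "
from meas import *
go(549.5,-295.6,170,9.5)
for th in (10.3,20,30,40,50,60,70,80,84,88):
    t=np.radians(th); print(th,(np.array([-124*np.sin(t)+7*np.cos(t)+48,124*np.cos(t)+7*np.sin(t)+36])).round(1))"
```

```text
delta cm [-3.27 31.77  3.58] yaw -0.005980932177797715 world yaw 9.16
10.3 [ 32.7 159.3]
20 [ 12.2 154.9]
30 [ -7.9 146.9]
40 [-26.3 135.5]
50 [-42.5 121.1]
60 [-55.9 104.1]
70 [-66.1  85. ]
80 [-72.9  64.4]
84 [-74.6  55.9]
88 [-75.7  47.3]
```

{"fn": "apply_moves", "kwargs": {"deltas": [{"claw": 1, "delta_pos": [-0.5, 3, 0], "yaw": -0.006}, {"claw": 1, "delta_pos": [-0.5, 5, 0], "yaw": 0}, {"claw": 1, "delta_pos": [-0.5, 6, 0], "yaw": 0}, {"claw": 1, "delta_pos": [-0.5, 6, 0], "yaw": 0}, {"claw": 1, "delta_pos": [-0.5, 6, 0], "yaw": 0}, {"claw": 1, "delta_pos": [-0.5, 4, 0], "yaw": 0}, {"claw": 1, "delta_pos": [-0.3, 1.8, 1], "yaw": 0}, {"claw": 1, "delta_pos": [0, 0, 1], "yaw": 0}]}}

```text
clock: 22.12
eef_pos: [551.9, -296.3, 339.4]
tcp_rot: [-3.141, 0.0, 0.166]
contact_force: [0.3, 0.2, -3.2]
opening: 0.649
grasp_force: 23.1
```

```bash
python3 -c "
from meas import *
s,f,q=face('w21');go(549.5,-295.6,161,9.5)"
```

```text
clk 22.125 eef [ 551.9 -296.3  339.4] yaw 9.5 open 0.649 F [ 0.3  0.2 -3.2]
face x=6.61+0.182 z lean deg 10.3 n 3840 z range [-23.3 122.4] y [-27.8  26.5]
delta cm [-0.2   0.02  2.18] yaw 0.001635410997587794 world yaw 9.59
```

View pics/w21.png

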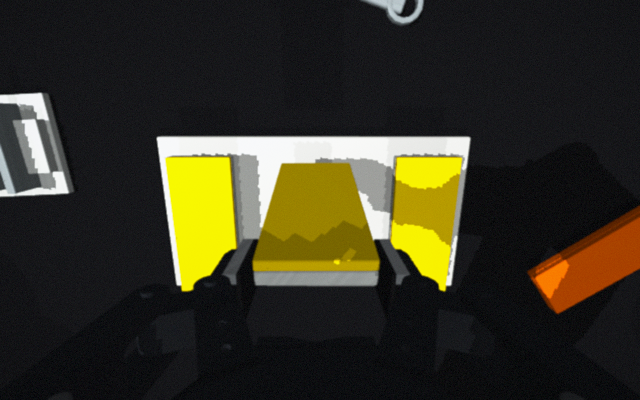

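The plate hangs yellow side to the camera at (316,215), centred between the two yellow pads at (202,215) and (430,215). I'll lower it until its foot touches the seat.

{"fn": "apply_moves", "kwargs": {"deltas": [{"claw": 1, "delta_pos": [-0.2, 0, 1], "yaw": 0}, {"claw": 1, "delta_pos": [0, 0, 0.8], "yaw": 0}, {"claw": 1, "delta_pos": [0, 0, 0.3], "yaw": 0}, {"claw": 1, "delta_pos": [0, 0, 0], "yaw": 0}]}}

```text
clock: 22.68
eef_pos: [550.3, -295.8, 319.0]
tcp_rot: [-3.141, 0.0, 0.17]
contact_force: [-0.3, 0.5, -2.0]
opening: 0.649
grasp_force: 23.0
```

{"fn": "apply_moves", "kwargs": {"deltas": [{"claw": 1, "delta_pos": [0, 0, 0.15], "yaw": 0}, {"claw": 1, "delta_pos": [0, 0, 0], "yaw": 0}]}}

```text
clock: 22.92
eef_pos: [550.2, -296.1, 317.8]
tcp_rot: [3.141, -0.0, 0.17]
contact_force: [-0.5, -0.3, -2.7]
opening: 0.646
grasp_force: 23.0
```

{"fn": "apply_moves", "kwargs": {"deltas": [{"claw": 1, "delta_pos": [0, 0, 0.15], "yaw": 0}, {"claw": 1, "delta_pos": [0, 0, 0], "yaw": 0}]}}

```text
clock: 23.18
eef_pos: [550.2, -296.1, 316.1]
tcp_rot: [-3.142, 0.0, 0.17]
contact_force: [0.4, -0.3, -2.0]
opening: 0.646
grasp_force: 23.0
```

{"fn": "apply_moves", "kwargs": {"deltas": [{"claw": 1, "delta_pos": [0, 0, 0.15], "yaw": 0.004}, {"claw": 1, "delta_pos": [0, 0, 0], "yaw": 0}]}}

```text
clock: 23.42
eef_pos: [550.2, -296.1, 314.5]
tcp_rot: [-3.141, 0.0, 0.166]
contact_force: [-0.2, -0.4, -3.0]
opening: 0.644
grasp_force: 23.0
```

{"fn": "apply_moves", "kwargs": {"deltas": [{"claw": 1, "delta_pos": [0, 0, 0.15], "yaw": 0}, {"claw": 1, "delta_pos": [0, 0, 0], "yaw": 0}]}}

```text
clock: 23.68
eef_pos: [550.2, -296.1, 313.0]
tcp_rot: [-3.141, 0.0, 0.166]
contact_force: [-0.5, 0.1, -2.3]
opening: 0.65
grasp_force: 23.0
```

{"fn": "apply_moves", "kwargs": {"deltas": [{"claw": 1, "delta_pos": [0, 0, 0.15], "yaw": 0}, {"claw": 1, "delta_pos": [0, 0, 0], "yaw": 0}]}}

```text
clock: 23.92
eef_pos: [550.5, -296.1, 312.7]
tcp_rot: [3.141, -0.001, 0.166]
contact_force: [-1.8, 1.3, 6.2]
opening: 0.652
grasp_force: 23.9
```

{"fn": "apply_moves", "kwargs": {"deltas": [{"claw": 1, "delta_pos": [0, 0, 0.1], "yaw": 0}, {"claw": 1, "delta_pos": [0, 0, 0], "yaw": 0}]}}

```text
clock: 24.18
eef_pos: [550.6, -296.1, 312.6]
tcp_rot: [3.141, -0.002, 0.166]
contact_force: [-2.9, 3.1, 13.4]
opening: 0.651
grasp_force: 24.7
```

{"fn": "apply_moves", "kwargs": {"deltas": [{"claw": 1, "delta_pos": [-1, 0, 0], "yaw": 0}, {"claw": 1, "delta_pos": [-1, 0, 0.35], "yaw": 0}, {"claw": 1, "delta_pos": [-1, 0, 0.4], "yaw": 0}, {"claw": 1, "delta_pos": [-1, 0, 0.4], "yaw": 0}, {"claw": 1, "delta_pos": [0, 0, 0], "yaw": 0}]}}

```text
clock: 24.8
eef_pos: [509.8, -303.2, 299.6]
tcp_rot: [3.141, 0.0, 0.165]
contact_force: [-2.6, -1.1, 6.1]
opening: 0.65
grasp_force: 25.6
```

```bash
cat >> meas.py <<'E'
def face2(tag):
    s,f,(H,S,V)=wf(tag); T=rot(s["tcp_rot"]); q=(f["pts"]-s["eef_pos"])@T-[0,0,155]
    x,y,z=[q[...,i] for i in range(3)]
    m=(abs(y)<22)&(H>18)&(H<38)&(S>100)&(f["z_map"]>0)&(x>12)
    p=q[m]; c=np.median(p,0); 
    for _ in range(4):
        u=np.linalg.svd(p-p.mean(0),full_matrices=False)[2]; e=abs((p-p.mean(0))@u[2]); p0=p; p=p[e<3]
    n=u[2]*np.sign(-u[2][2]); c=p.mean(0)
    print("clk",s["clock"],"eef",s["eef_pos"].round(1),"F",s["contact_force"].round(1),"open",round(s["opening"],3))
    print("yellow lean from vertical",np.degrees(np.arctan2(-n[2],n[0])).round(1),"n",n.round(3),"c",c.round(1),"xmax",np.percentile(p[:,0],99.5).round(1),"zmax",np.percentile(p[:,2],99.5).round(1))
E
python3 -c "
from meas import *
face2('w22')"
```

```text
clk 24.8 eef [ 509.8 -303.2  299.6] F [-2.6 -1.1  6.1] open 0.65
yellow lean from vertical 28.8 n [ 0.876  0.001 -0.482] c [33.1 -0.  47. ] xmax 65.6 zmax 105.8
```

{"fn": "apply_moves", "kwargs": {"deltas": [{"claw": 1, "delta_pos": [-0.9, 0, 0.5], "yaw": 0}, {"claw": 1, "delta_pos": [-0.9, 0, 0.6], "yaw": 0}, {"claw": 1, "delta_pos": [-0.8, 0, 0.7], "yaw": 0}, {"claw": 1, "delta_pos": [-0.8, 0, 0.7], "yaw": 0}, {"claw": 1, "delta_pos": [-0.7, 0, 0.8], "yaw": 0}, {"claw": 1, "delta_pos": [-0.7, 0, 0.8], "yaw": 0}, {"claw": 1, "delta_pos": [0, 0, 0], "yaw": 0}]}}

```text
clock: 25.72
eef_pos: [462.7, -310.7, 257.5]
tcp_rot: [-3.141, 0.001, 0.165]
contact_force: [-2.3, -0.7, 1.1]
opening: 0.652
grasp_force: 26.5
```

```bash
python3 -c "
from meas import *
face2('w23')"
```

```text
clk 25.725 eef [ 462.7 -310.7  257.5] F [-2.3 -0.7  1.1] open 0.652
yellow lean from vertical 58.4 n [ 0.524  0.002 -0.851] c [55.6 -0.  27.5] xmax 108.9 zmax 60.6
```

{"fn": "apply_moves", "kwargs": {"deltas": [{"claw": 1, "delta_pos": [-0.5, 0, 0.9], "yaw": 0}, {"claw": 1, "delta_pos": [-0.5, 0, 1.0], "yaw": 0}, {"claw": 1, "delta_pos": [-0.3, 0, 1.0], "yaw": 0}, {"claw": 1, "delta_pos": [-0.3, 0, 1.0], "yaw": 0}, {"claw": 1, "delta_pos": [0, 0, 0], "yaw": 0}]}}

```text
clock: 26.4
eef_pos: [447.3, -313.1, 218.1]
tcp_rot: [-3.141, 0.001, 0.166]
contact_force: [-1.6, -0.2, -0.3]
opening: 0.649
grasp_force: 26.6
```

```bash
python3 -c "
from meas import *
face2('w24'); print('s,l',(lambda d:(d@[.986,.165],d@[-.165,.986]))(r.sense()['eef_pos'][:2]-[517.3,-301]))"
```

```text
clk 26.4 eef [ 447.3 -313.1  218.1] F [-1.6 -0.2 -0.3] open 0.649
yellow lean from vertical 78.5 n [ 0.199  0.002 -0.98 ] c [63.3 -0.   7.4] xmax 111.3 zmax 17.8
s,l (np.float64(-70.79353240187508), np.float64(-0.46457806934617807))
```

{"fn": "apply_moves", "kwargs": {"deltas": [{"claw": 1, "delta_pos": [0.5, 0, 0.2], "yaw": 0}, {"claw": 1, "delta_pos": [0.5, 0, 0.3], "yaw": 0}, {"claw": 1, "delta_pos": [0.2, 0, 0.6], "yaw": 0}, {"claw": 1, "delta_pos": [0, 0, 0.4], "yaw": 0}, {"claw": 1, "delta_pos": [0, 0, 0], "yaw": 0}]}}

```text
clock: 27.08
eef_pos: [459.7, -311.3, 203.9]
tcp_rot: [-3.142, -0.0, 0.166]
contact_force: [1.4, 0.5, -0.4]
opening: 0.655
grasp_force: 26.5
```

```bash
cat >> meas.py <<'E'
def pads(tag,z0=44):
    s,f,(H,S,V)=wf(tag); m=((H>18)&(H<38)&(S>110)).astype(np.uint8)
    k,L,St,C=cv2.connectedComponentsWithStats(m)
    for i in range(1,k):
        if St[i,4]>800:
            d=onplane(f,L==i,z0)-[517.3,-301]; q=np.c_[d@[.9863,.165],d@[-.165,.9863]]
            e=[]; 
            for l in np.arange(np.percentile(q[:,1],15),np.percentile(q[:,1],85),4):
                g=q[abs(q[:,1]-l)<2,0]; e.append((g.min(),g.max()))
            e=np.array(e); g=q[abs(q[:,0]-25)<20]
            print("pad n",St[i,4],"s far",np.median(e[:,1]).round(1),"s near",np.median(e[:,0]).round(1),"l",np.percentile(g[:,1],[1,99]).round(1),"rect",*rect(q),"rows",St[i,1],St[i,1]+St[i,3])
E
python3 -c "
from meas import *
face2('w25'); pads('w26')"
```

```text
clk 27.075 eef [ 459.7 -311.3  203.9] F [ 1.4  0.5 -0.4] open 0.655
yellow lean from vertical 84.9 n [ 0.09   0.002 -0.996] c [63.3  0.   0.6] xmax 107.5 zmax 5.4
pad n 36937 s far 49.3 s near -64.1 l [ 71.3 124.7] rect [ -7.4 100.2] [113.4  58.9] 0.0 rows 0 277
pad n 40139 s far 49.4 s near -68.7 l [-28.4  27.1] rect [-9.9 -0.3] [118.6  61.4] 0.0 rows 0 287
pad n 38626 s far 49.4 s near -63.9 l [-125.   -68.3] rect [ -7.2 -96.9] [113.3  58.8] 0.1 rows 0 277
```

{"fn": "apply_moves", "kwargs": {"deltas": [{"claw": 1, "delta_pos": [0, -0.15, 0.3], "yaw": 0}, {"claw": 1, "delta_pos": [0, 0, 0.3], "yaw": 0}, {"claw": 1, "delta_pos": [0, 0, 0], "yaw": 0}]}}

```text
clock: 27.55
eef_pos: [459.0, -309.8, 197.9]
tcp_rot: [-3.141, 0.0, 0.166]
contact_force: [-0.6, -1.7, 0.7]
opening: 0.648
grasp_force: 26.6
```

```bash
python3 -c "
from meas import *
face2('w27'); pads('w28')"
```

```text
clk 27.55 eef [ 459.  -309.8  197.9] F [-0.6 -1.7  0.7] open 0.648
yellow lean from vertical 87.9 n [ 0.036  0.001 -0.999] c [63.4 -0.  -2.7] xmax 105.7 zmax 0.0
pad n 37755 s far 47.0 s near -63.6 l [ 71.2 120.3] rect [ -8.6 100.1] [111.1  58.9] 0.0 rows 0 283
pad n 41132 s far 47.0 s near -66.0 l [-27.   27.8] rect [-9.5  1.2] [113.   58.5] 0.0 rows 0 287
pad n 39280 s far 47.1 s near -63.6 l [-120.5  -68. ] rect [ -8.4 -96.8] [111.   59.1] 0.0 rows 0 283
```

{"fn": "apply_moves", "kwargs": {"deltas": [{"claw": 1, "delta_pos": [0.1, 0, 0.25], "yaw": 0}, {"claw": 1, "delta_pos": [0, 0, 0.1], "yaw": 0}, {"claw": 1, "delta_pos": [0, 0, 0], "yaw": 0}]}}

```text
clock: 28.02
eef_pos: [460.1, -309.5, 194.5]
tcp_rot: [-3.141, 0.0, 0.166]
contact_force: [-1.4, -0.5, 0.9]
opening: 0.649
grasp_force: 26.6
```

```bash
python3 -c "
from meas import *
face2('w29'); pads('w30')"
```

```text
clk 28.025 eef [ 460.1 -309.5  194.5] F [-1.4 -0.5  0.9] open 0.649
yellow lean from vertical 89.6 n [ 0.006  0.001 -1.   ] c [63.4  0.  -4.6] xmax 104.7 zmax -2.8
pad n 38066 s far 46.9 s near -64.0 l [ 71.1 117.4] rect [ -8.6 100.1] [111.  59.] 0.0 rows 0 289
pad n 41726 s far 46.9 s near -62.9 l [-26.5  27.9] rect [-8.2  1.3] [110.3  57.4] 0.0 rows 0 288
pad n 39768 s far 47.0 s near -63.7 l [-117.2  -67.9] rect [ -8.4 -96.8] [110.8  59.1] 0.1 rows 0 289
```

{"fn": "apply_moves", "kwargs": {"deltas": [{"claw": 1, "delta_pos": [-0.1, 0, 0], "yaw": 0}, {"claw": 1, "delta_pos": [0, 0, 0.1], "yaw": 0}, {"claw": 1, "delta_pos": [0, 0, 0], "yaw": 0}]}}

```text
clock: 28.5
eef_pos: [459.5, -309.8, 193.9]
tcp_rot: [3.141, -0.001, 0.166]
contact_force: [1.0, 0.9, 2.8]
opening: 0.648
grasp_force: 26.7
```

```bash
python3 -c "
from meas import *
face2('w31'); pads('w32')"
```

```text
clk 28.5 eef [ 459.5 -309.8  193.9] F [1.  0.9 2.8] open 0.648
yellow lean from vertical 89.9 n [ 0.001  0.001 -1.   ] c [63.3 -0.  -4.9] xmax 104.6 zmax -3.2
pad n 37754 s far 46.3 s near -64.0 l [ 71.1 116.3] rect [ -8.9 100. ] [110.3  58.9] 0.0 rows 0 289
pad n 41814 s far 46.3 s near -62.7 l [-26.7  27.7] rect [-8.3  1. ] [109.3  56.7] -0.0 rows 0 287
pad n 39793 s far 46.4 s near -63.8 l [-116.9  -67.9] rect [ -8.7 -96.8] [110.2  58.9] 0.0 rows 0 289
```

Flat and supported. I'll release gently and rise to check the row.

{"fn": "apply_moves", "kwargs": {"deltas": [{"claw": -0.34, "delta_pos": [0, 0, 0], "yaw": 0}, {"claw": -0.42, "delta_pos": [0, 0, 0], "yaw": 0}, {"claw": -0.55, "delta_pos": [0, 0, 0], "yaw": 0}, {"claw": -0.6, "delta_pos": [0, 0, -1], "yaw": 0}, {"claw": -0.6, "delta_pos": [0, 0, -4], "yaw": 0}, {"claw": -0.6, "delta_pos": [1, 0, -5], "yaw": 0}, {"claw": -0.6, "delta_pos": [2, 0, -6], "yaw": 0}, {"claw": -0.6, "delta_pos": [2, 0, -5], "yaw": 0}]}}

```text
clock: 29.6
eef_pos: [508.6, -301.4, 406.3]
tcp_rot: [3.14, -0.001, 0.166]
contact_force: [1.1, -0.7, -0.4]
opening: 0.798
grasp_force: 0.0
```

{"fn": "apply_moves", "kwargs": {"deltas": [{"claw": -0.6, "delta_pos": [0, 0, 0], "yaw": 0}, {"claw": -0.6, "delta_pos": [0, 0, 0], "yaw": 0}]}}

```text
clock: 29.85
eef_pos: [507.8, -301.3, 402.9]
tcp_rot: [-3.141, 0.0, 0.166]
contact_force: [-0.6, -0.5, -0.1]
opening: 0.801
grasp_force: 0.0
```

```bash
python3 -c "
from meas import *
pads('w33'); r_=r.sense(); print(r_['eef_pos'],r_['clock'])
t=r.grab_frame('top'); cv2.imwrite('pics/t33.png',t['img'])"
```

```text
pad n 6176 s far 66.0 s near -61.3 l [-26.9  27.6] rect [2.3 0.5] [127.7  55.7] -0.4 rows 105 224
pad n 6355 s far 66.1 s near -62.4 l [-125.4  -69.6] rect [  1.8 -97.5] [128.5  57. ] 0.1 rows 105 225
pad n 6259 s far 64.9 s near -62.7 l [ 73.  128.2] rect [  1.1 100.6] [127.6  56.4] -0.0 rows 106 225
[ 507.5346994  -301.30159259  401.99278864] 29.9
```

View pics/w33.png

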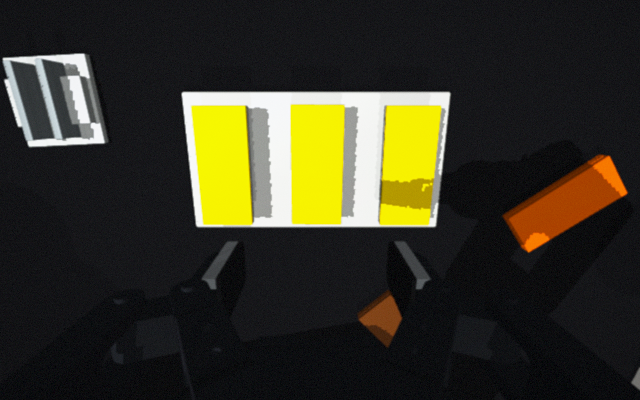

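The wrist view shows three yellow-up plates evenly spaced, at (222,165), (317,163) and (410,165). The placed one is about 1 mm from the row line and centre, and the gripper is clear above them, so I'm handing in.

```bash
python3 -c "
from h import *
print(r.sign_off())"
```

```text
the job is handed in; nothing more can be done
None
```

The plate stood released in the rack slot, was retaken with the tool half-turned, and now lies flat, yellow face up, on the green seat, about 1 mm off an even row by the wrist camera; I handed the job in at about 30 s, and the interface returned no verdict.

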